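# Set up the Gram staining station

### The arm

A 6-joint arm with a two-finger parallel gripper is mounted at the origin on a cart in front of the work surface, level with it; the furniture and walls round the work are solid. World frame = base frame: x ahead of the robot, y to its left, z up, the work surface at z = 0. Lengths are in m, angles in rad, forces in N, time in s.
With the tool pointing down it reaches from about 0.35 to 0.8 m from the base axis. Payload 7.3 kg.
Tool frame: the origin (TCP) lies on the centre line of the jaws, within the pads' length; the fingertips stand 8 mm ahead of it and the grasp point (between the pads) lies 11 mm behind it (bot.tip_reach is the distance from the TCP to the fingertips, in m); z points along the fingers, y is the line along which they close (so a half turn about z gives the same grasp; the last joint's range is limited). The gripper opens to 85 mm and grips with 20 to 120 N. Pads are 22 mm wide; open, the fingers measure 114 mm over their backs; the gripper's body (76 mm by 85 mm) begins 54 mm behind the grasp point. The pads swing forward as they close: fully open they stand 13 mm farther back than shut.
Start: joints at [1.125, 0.342, 1.524, -0, 1.275, -0.146], TCP at [0.155, 0.502, 0.239] pointing down, gripper open.
Joint ranges: [-2.53, 2.53], [-0.77, 2.02], [0.04, 2.7], [-1, 4.14], [0.28, 2.66], [-3.11, 3.11]. Speed limits (rad/s): [2.57, 2.57, 3.14, 3.14, 3.14, 3.14].

### API

Orientations are given as a unit quaternion [x, y, z, w].
In Python, from cell import sense, eyes, job, bot gives the robot as it stands.
- The arm moves only by the shell command python3 -m jog 'ROWS' [FORCE]. ROWS is JSON, a list that holds one entry, the list of rows, each a list of 7 numbers: the shift along the tool's x, y, z scaled (see below), then the turn, a rotation vector about the tool's x, y, z scaled (see below), then the opening, from 0 (shut) to 1 (fully open). In form: [[[x, y, z, rx, ry, rz, claw], ...]]. A call has 1 to 12 rows; each row shifts and turns the commanded pose from where the row before left it, along the tool's axes as they then stand; what a row does not reach is not made up. The controller multiplies each number of a shift by 20 cm and each number of a turn by 2 pi rad. A row lasts 1/10 s, in which the tool goes at most 50 mm and 8.59 degrees, less where a joint would pass 70% of its speed; a pose out of reach is approached as far as the arm can. A call with a number of a shift or a turn outside -1 to 1 is refused whole. A call with a gripper value outside its range is refused whole. The fingers move at their own pace and stop on an object; FORCE is the grip in N (left out, the last holds). Time passes only in rows, so rows that do not move let the fingers close. It gives the time, the measured TCP pose, the force, the opening and the grip force at its end, in the units of the state.
- sense(): the state, without advancing time (a new reading comes with each control period).
- eyes.read_camera(name): name is "side" or "top" or "wrist"; returns a dict with "image" (480x640x3 uint8, red, green, blue), "depth" (480x640 float32, m along the optical axis (not along the pixel's ray), 0 where there is no reading), "fx", "fy", "cx", "cy" (pixels), "R" (3x3) and "t" (3): a world point X has camera coordinates R X + t; the wrist camera has in their place "hand_eye" (4x4, takes a point from camera to tool coordinates, whose origin is the TCP and whose axes are the flange's). Camera axes: x right, y down, z forward; pixel columns grow to the right and rows downward; lengths in m; the calibration is good to about 2 mm. A picture is of the moment at which its call begins: read the wrist's pose just before it.
- job.sign_off(): hands the job in; it is judged then, once.
The state is a dict: "t": time; "joint_positions": joint angles; "joint_velocities": joint speeds; "joint_efforts": joint torques, N m; "position": TCP position; "eef_rot": TCP orientation; "ft_force": force on the tool from outside, world axes, zero at the start; "moment": the same for the moment, N m; "gripper_width": finger opening in m; "finger_force": force on a finger pad.
Only numpy, scipy, OpenCV 4.12 (cv2) and the standard library are available. Lean on these libraries where they do the work, as an engineer would, in place of code of your own. Each camera call takes 0.05 s, during which the arm holds its last target. There are 200 camera calls.

### The job

Set up the Gram staining station: stand the four unlabelled stain bottles upright in the wells of the blue rack in their order of use, counting from the end of the rack beside the steel staining tray: the near-black crystal violet first, the brown iodine next to it, the red safranin at the far end, and the yellow decolouriser between the iodine and the safranin. The timer goes upright on the bench, close behind the staining tray (on the side away from the robot), two or three centimetres from its rim and at the middle of its length, facing forward over the tray. Keep the bottles upright and leave the labelled culture bottle, the blue-lidded cup and the wash bottle where they are.

Things in the scene. Friction and masses are not known exactly. Their poses are not given: they have to be found in the camera images.
- reagent_rack: fixed blue plastic rack, 62 mm deep (x), 221 mm long (y), 45 mm high, -x its front (white strip) toward the robot; origin at the centre of its underside. Four open square wells in a row at x = 0, y = -76.5, -25.5, 25.5, 76.5 mm, each 46 mm square inside, floor 5 mm above the bench, walls 5 mm thick with tops at 45 mm. The tray stands beside its +y or its -y end
- staining_tray: fixed shallow stainless steel tray, 95 mm deep (x), 195 mm long (y), rim 33 mm high, with three microscope slides across two rails (38 mm high in all); origin at the centre of its underside, +x to its rear, away from the robot. It stands left or right of the rack. The timer belongs behind it, the timer's origin 70 to 105 mm from this origin along +x
- violet_bottle: loose plain glass bottle without a label, very dark, almost black red with a yellow cap: the crystal violet; body 34 mm across up to z = 70 mm, tapering to a neck and cap 18 mm across from z = 80 mm to the top at 117 mm, about 75 g; origin at the centre of its underside, z up its axis; best held by the neck from above
- iodine_bottle: loose plain glass bottle without a label, brown with a white cap: the iodine; body 34 mm across up to z = 70 mm, tapering to a neck and cap 18 mm across from z = 80 mm to the top at 117 mm, about 75 g; origin at the centre of its underside, z up its axis; best held by the neck from above
- decolouriser_bottle: loose plain glass bottle without a label, yellow with a white cap: the decolouriser; body 34 mm across up to z = 70 mm, tapering to a neck and cap 18 mm across from z = 80 mm to the top at 117 mm, about 75 g; origin at the centre of its underside, z up its axis; best held by the neck from above
- red_bottle: loose plain glass bottle without a label, red with a blue cap: the safranin; body 34 mm across up to z = 70 mm, tapering to a neck and cap 18 mm across from z = 80 mm to the top at 117 mm, about 75 g; origin at the centre of its underside, z up its axis; best held by the neck from above
- timer: loose white digital timer standing upright with its display facing -x, 68 mm wide (y), 64 mm high, about 70 g; the case is a slab 16 mm thick, between x = -14 and +2 mm; its foot runs from x = -18 to +18 mm, 4 mm high; origin on the underside, midway between front and back of the foot
- culture_bottle: bystander: loose amber culture bottle with a paper label and a yellow cap, 34 mm across, 117 mm high; origin at the centre of its underside; it stays where it is
- specimen_cup: bystander: loose specimen cup with a blue screw lid, 65 mm across, 67 mm high; origin at the centre of its underside; it stays where it is
- wash_bottle: bystander: loose white wash bottle with a red cap and bent spout, body 67 mm across and centred 26 mm along +y from the origin, 201 mm high; origin on its underside; it stays where it is
Things that resemble listed ones, but are neither listed nor needed, are in the scene too. Leave any green or turquoise look-alike of the violet_bottle alone. There is more than one size of the timer; the one meant has the size given above.

How it is judged:
At the end, for the whole second after the job is handed in: Bottles upright (0.1 rad) on their wells' floors, within 12 mm of the centres: from the tray end near-black, brown, yellow, red. Timer upright on the bench, display toward the tray (0.26 rad), origin 62 to 120 mm behind the tray's centre, within 30 mm of its middle. All at rest (((y of staining_tray in the frame of reagent_rack above 0 m and y of violet_bottle in the frame of reagent_rack between 0.0645 and 0.0885 m and y of iodine_bottle in the frame of reagent_rack between 0.0135 and 0.0375 m and y of decolouriser_bottle in the frame of reagent_rack between -0.0375 and -0.0135 m and y of red_bottle in the frame of reagent_rack between -0.0885 and -0.0645 m) or (y of staining_tray in the frame of reagent_rack below 0 m and y of violet_bottle in the frame of reagent_rack between -0.0885 and -0.0645 m and y of iodine_bottle in the frame of reagent_rack between -0.0375 and -0.0135 m and y of decolouriser_bottle in the frame of reagent_rack between 0.0135 and 0.0375 m and y of red_bottle in the frame of reagent_rack between 0.0645 and 0.0885 m)) and x of violet_bottle in the frame of reagent_rack between -0.012 and 0.012 m and z of each of violet_bottle, iodine_bottle, decolouriser_bottle, red_bottle in the frame of reagent_rack below 0.012 m and angle between each of violet_bottle, iodine_bottle, decolouriser_bottle, red_bottle, timer's own z axis and vertical below 0.1 rad and linear speed of each of violet_bottle, iodine_bottle, decolouriser_bottle, red_bottle, timer below 0.02 m/s and x of iodine_bottle in the frame of reagent_rack between -0.012 and 0.012 m and x of decolouriser_bottle in the frame of reagent_rack between -0.012 and 0.012 m and x of red_bottle in the frame of reagent_rack between -0.012 and 0.012 m and y of timer in the frame of staining_tray between -0.03 and 0.03 m and x of timer in the frame of staining_tray between 0.062 and 0.12 m and angle between the x axis of timer and the x axis of staining_tray, either way round below 0.26 rad and x of staining_tray in the frame of timer below 0 m and height (world z) of timer below 0.008 m); the robot touches nothing.
It fails at once if a stain bottle is tipped over (angle between any of violet_bottle, iodine_bottle, decolouriser_bottle, red_bottle's own z axis and vertical above 0.6 rad).
It fails at once if a bystander (labelled culture bottle, blue-lidded cup or wash bottle) is shifted by more than 20 mm or knocked over (distance of any of culture_bottle, specimen_cup, wash_bottle from where it was at the start of the episode above 0.02 m or angle between any of culture_bottle, specimen_cup, wash_bottle's own z axis and vertical above 0.3 rad).
It also fails if it takes over 125 s, if anything falls off the work surface, if the arm or the gripper's body presses on something with over 40 N, if the wrist force passes 120 N, or if a joint passes its speed limit or range.

## Working session

There is one attempt and no reset: what is moved stays moved. The work goes in short steps, Python scripts to look and compute and a shell command to move; the robot and the scene stay as the last step left them, time stands still between calls to the robot, and variables do not carry over. Pictures are saved under pics/ and viewed, at most 14 in all, crops included, and the job is handed in when it is done.

```bash
mkdir -p pics; ls; python3 - <<'E'
from cell import sense, eyes, job, bot
import cv2, numpy as np, pickle
s=sense();print(s['t'],s['position'],s['eef_rot'],s['gripper_width'],bot.tip_reach)
for n in("top","side"):
    c=eyes.read_camera(n);pickle.dump(c,open(n+".pkl","wb"))
    cv2.imwrite(f"pics/{n}0.png",c["image"][:,:,::-1]);print(n,c["fx"],c["cx"],c["cy"],np.round(c["R"],3).tolist(),c["t"],(c["depth"]>0).mean())
E
```

```text
pics
0.0 [0.1548461  0.50124831 0.23861973] [ 1.49350402e-01  9.88784037e-01 -7.27368662e-04 -2.39893094e-04] 0.0854795966289772 0.008
top 469.5984741685495 322.16281982021826 235.2373424607054 [[0.019, -1.0, -0.019], [-0.997, -0.017, -0.078], [0.077, 0.021, -0.997]] [0.0215395  0.52073921 0.95579248] 0.9959049479166666
side 546.9001727646792 316.40981746305795 237.22158660209146 [[0.969, -0.248, 0.014], [-0.121, -0.52, -0.846], [0.217, 0.817, -0.534]] [-0.50993926  0.09842882  1.24111103] 0.99578125
```

View pics/top0.png

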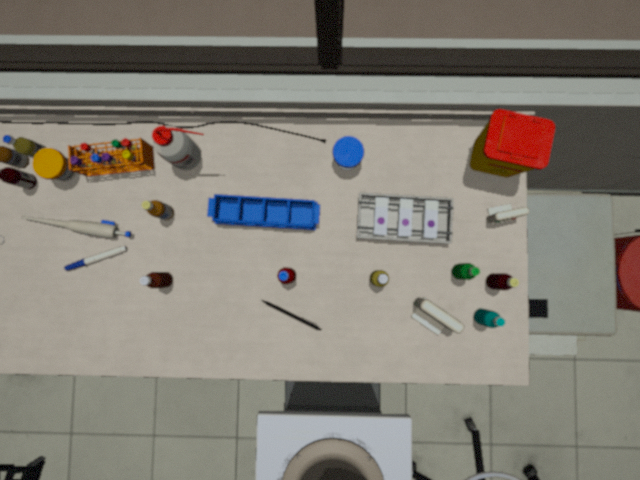

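View pics/side0.png

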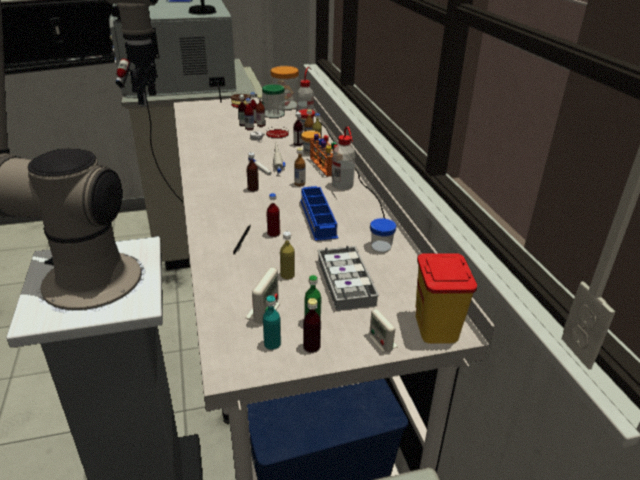

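The top view looks down with +x up and -y right. The tray (405,218) stands at the rack's (265,212) -y end.

Candidates:
- **Violet:** dark with yellow cap (502,282). Could be confused with green (465,271), turquoise (488,318), the labelled culture bottle (157,209) and far-left dark bottles (18,175).
- **Iodine:** brown with white cap (157,281).
- **Red:** blue cap (287,275).
- **Yellow:** (380,279).
- **Timers:** (508,213) is small, about 40 px. (438,317) is large, about 55 px.

I'll check these in one crop.

```bash
cat > h.py <<'E'
import numpy as np, cv2, pickle
def load(n): return pickle.load(open(n+".pkl","rb"))
def ray(c,u,v,z):
    R=np.array(c["R"]);C=-R.T@np.array(c["t"])
    d=R.T@np.array([(u-c["cx"])/c["fx"],(v-c["cy"])/c["fy"],1.])
    return C+d*(z-C[2])/d[2]
def cloud(c):
    v,u=np.mgrid[:480,:640];d=c["depth"]
    P=np.stack([(u-c["cx"])/c["fx"]*d,(v-c["cy"])/c["fy"]*d,d],-1)
    return (P-np.array(c["t"]))@np.array(c["R"])
E
python3 - <<'E'
from h import *
t=load("top");s=load("side")
a=cv2.resize(t["image"][185:335,400:540],None,fx=3.9,fy=3.9,interpolation=2)
b=cv2.resize(s["image"][225:365,230:410],None,fx=3.2,fy=3.2,interpolation=2)
b=cv2.resize(s["image"][225:365,230:410],(400,311),interpolation=2);a=cv2.resize(a,(400,428))
o=np.zeros((428,800,3),np.uint8);o[:,:400]=a;o[:311,400:]=b
cv2.imwrite("pics/crop1.png",o[:,:,::-1])
P=cloud(t)
for n,u,v in[("viol",502,282),("iod",157,281),("dec",380,279),("red",287,275),("cult",157,209),("green",465,271),("turq",488,318)]:
    w=P[v-16:v+17,u-20:u+21].reshape(-1,3);h=w[:,2];k=w[h>h.max()-0.006]
    print(n,h.max().round(3),len(k),k.mean(0).round(4))
for n,u,v in[("tA",508,213),("tB",438,317)]:
    w=P[v-25:v+26,u-32:u+33].reshape(-1,3);w=w[(w[:,2]>.03)&(w[:,2]<.1)];k=w[w[:,2]>w[:,2].max()-.01]
    r=cv2.minAreaRect((k[:,:2]*1000).astype(np.float32));print(n,w[:,2].max(),len(k),r)
print("bench",np.median(P[340:360,150:400,2]))
E
```

```text
viol 0.994 3 [0.4447 0.0106 0.9936]
iod 0.994 3 [0.4447 0.0106 0.9936]
dec 0.994 6 [0.4447 0.0106 0.9936]
red 0.994 11 [0.4447 0.0106 0.9936]
cult 0.994 9 [0.4447 0.0106 0.9936]
green 0.994 5 [0.4447 0.0106 0.9936]
turq 0.994 4 [0.4447 0.0106 0.9936]
tA 0.06893976206320739 257 ((567.090576171875, -345.1993713378906), (15.886862754821777, 65.10418701171875), 13.404552459716797)
tB 0.09240317822105104 520 ((364.1692199707031, -202.270263671875), (92.59085845947266, 21.589834213256836), 56.319793701171875)
bench 5.162567219501159e-05
```

View pics/crop1.png

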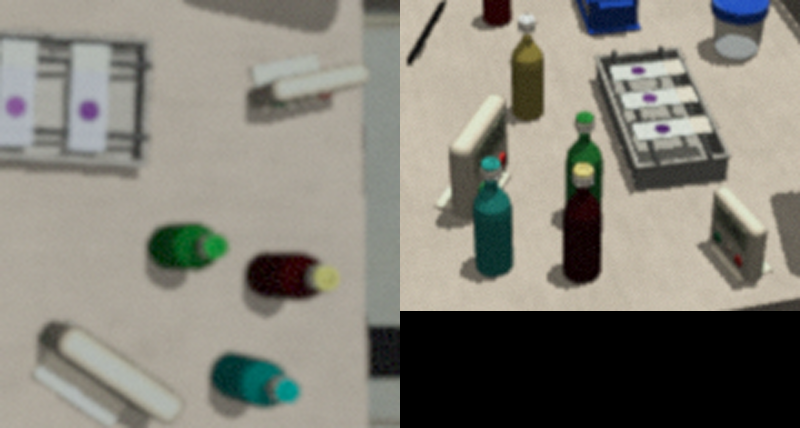

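Crop: the left panel shows the small timer at top right and the dark yellow-capped bottle next to the green one. The right panel shows the big timer at left and the small one at right, with its display facing -x. The near-black yellow-capped bottle and the small timer (measured 65x16 mm, top at 0.065) are the right ones. Now I'll measure everything.

```bash
cat >> h.py <<'E'
BOT=[("viol",502,282),("iod",157,281),("dec",380,279),("red",287,275),("cult",157,209),("green",465,271),("turq",488,318)]
E
python3 - <<'E'
from h import *
t=load("top");s=load("side");Pt=cloud(t);Ps=cloud(s)
Q=np.concatenate([Pt.reshape(-1,3),Ps.reshape(-1,3)])
def near(P,c,r): P=P.reshape(-1,3);return P[np.hypot(P[:,0]-c[0],P[:,1]-c[1])<r]
for n,u,v in BOT:
    w=Pt[v-16:v+17,u-20:u+21].reshape(-1,3);k=w[(w[:,2]>.108)&(w[:,2]<.125)]
    m=np.median(k[:,:2],0);q=near(Ps,m,.022);q=q[(q[:,2]>.09)&(q[:,2]<.13)];b=near(Ps,m,.03);b=b[(b[:,2]>.02)&(b[:,2]<.06)]
    kk=k[np.hypot(*(k[:,:2]-m).T)<.015];mr=cv2.minEnclosingCircle((kk[:,:2]*1000).astype(np.float32))
    print(n,len(kk),k[:,2].max().round(3),kk[:,:2].mean(0).round(4),"circ",np.round(mr[0],1),round(mr[1],1),"side",len(q),q.mean(0).round(3) if len(q) else 0,"body range",b.min(0).round(3),b.max(0).round(3))
P=Pt
for n,u0,u1,v0,v1,z0,z1 in[("rack",200,330,180,240,.040,.052),("tray",345,465,185,250,.028,.042),("cup",325,370,130,175,.055,.08),("bin",470,560,100,185,.1,.4),("wash",150,205,115,180,.15,.25)]:
    w=P[v0:v1,u0:u1].reshape(-1,3);w=w[(w[:,2]>z0)&(w[:,2]<z1)]
    print(n,len(w),w.min(0).round(3),w.max(0).round(3),cv2.minAreaRect((w[:,:2]*1000).astype(np.float32)))
# rack/tray by colour at rim height
for n,z,m in[("rackcol",.045,cv2.inRange(cv2.cvtColor(t["image"],cv2.COLOR_RGB2HSV),(100,120,40),(125,255,255))[180:240,200:330])]:
    v,u=np.nonzero(m);X=np.array([ray(t,a+200,b+180,z)[:2] for a,b in zip(u,v)])*1000
    print(n,cv2.minAreaRect(X.astype(np.float32)))
E
```

```text
viol 81 0.121 [ 0.4321 -0.3257] circ [ 431.7 -326.4] 8.8 side 114 [ 0.432 -0.33   0.109] body range [ 0.416 -0.348  0.02 ] [ 0.448 -0.325  0.06 ]
iod 80 0.122 [0.4222 0.3598] circ [422.5 360.4] 9.3 side 50 [0.423 0.357 0.107] body range [0.407 0.338 0.02 ] [0.44  0.364 0.059]
dec 73 0.121 [ 0.4337 -0.0853] circ [433.8 -85.8] 8.9 side 81 [ 0.434 -0.088  0.108] body range [ 0.418 -0.107  0.02 ] [ 0.45  -0.083  0.06 ]
red 71 0.12 [0.4357 0.0997] circ [435.7 100.1] 8.6 side 54 [0.436 0.097 0.11 ] body range [0.421 0.079 0.02 ] [0.452 0.103 0.059]
cult 77 0.121 [0.5646 0.3634] circ [564.7 364.5] 9.0 side 50 [0.566 0.362 0.107] body range [0.548 0.343 0.021] [0.583 0.372 0.06 ]
green 80 0.12 [ 0.4511 -0.2553] circ [ 451.1 -256.5] 9.0 side 111 [ 0.451 -0.26   0.108] body range [ 0.435 -0.274  0.023] [ 0.466 -0.25   0.059]
turq 84 0.12 [ 0.3594 -0.3005] circ [ 359.3 -301.1] 8.8 side 122 [ 0.359 -0.305  0.109] body range [ 0.343 -0.321  0.02 ] [ 0.376 -0.297  0.06 ]
rack 1010 [0.533 0.036 0.04 ] [0.6   0.268 0.051] ((566.4983520507812, 151.60354614257812), (230.48736572265625, 59.005741119384766), 87.38056182861328)
tray 2425 [ 0.508 -0.237  0.028] [ 0.609 -0.04   0.042] ((558.51416015625, -138.86737060546875), (195.29290771484375, 95.2213363647461), 87.58216857910156)
cup 807 [ 0.655 -0.051  0.055] [0.718 0.012 0.072] ((686.4995727539062, -19.39907455444336), (62.499351501464844, 62.860755920410156), 48.29771041870117)
bin 4344 [ 0.64  -0.409  0.1  ] [ 0.767 -0.238  0.155] ((703.02490234375, -323.29278564453125), (126.79865264892578, 170.7754364013672), 0.07401935011148453)
wash 398 [0.672 0.243 0.15 ] [0.706 0.343 0.204] ((693.2486572265625, 294.255126953125), (33.76631546020508, 99.34905242919922), 7.890589714050293)
rackcol ((564.4663696289062, 152.05760192871094), (226.58346557617188, 59.156829833984375), 87.34510803222656)
```

```bash
python3 - <<'E'
from h import *
t=load("top");P=cloud(t)
w=P[180:240,200:330].reshape(-1,3)
w=w[(w[:,2]>-.01)&(w[:,2]<.06)]
th=np.deg2rad(-2.6);c=np.array([.5655,.1518])
d=w[:,:2]-c;x=d[:,0]*np.cos(th)+d[:,1]*np.sin(th);y=-d[:,0]*np.sin(th)+d[:,1]*np.cos(th)
print("y profile (mm: median z over |x|<15)")
m=abs(x)<.015
for a in range(-120,124,3):
    k=m&(abs(y-a/1000)<.002)
    print(a,(np.percentile(w[k,2],80)*1000).round() if k.any() else None,end=" | ")
print("\nx profile")
for a in range(-42,44,3):
    k=(abs(y)<.09)&(abs(x-a/1000)<.002);print(a,(np.percentile(w[k,2],50)*1000).round() if k.any() else None,end=" | ")
im=cv2.resize(t["image"][185:240,200:330],None,fx=6,fy=6,interpolation=2);cv2.imwrite("pics/rack.png",im[:,:,::-1])
E
```

```text
y profile (mm: median z over |x|<15)
-120 2.0 | -117 2.0 | -114 43.0 | -111 44.0 | -108 44.0 | -105 45.0 | -102 46.0 | -99 46.0 | -96 7.0 | -93 7.0 | -90 6.0 | -87 7.0 | -84 7.0 | -81 6.0 | -78 7.0 | -75 6.0 | -72 7.0 | -69 6.0 | -66 6.0 | -63 6.0 | -60 8.0 | -57 7.0 | -54 43.0 | -51 47.0 | -48 46.0 | -45 6.0 | -42 7.0 | -39 6.0 | -36 6.0 | -33 7.0 | -30 6.0 | -27 7.0 | -24 6.0 | -21 7.0 | -18 6.0 | -15 6.0 | -12 7.0 | -9 7.0 | -6 7.0 | -3 43.0 | 0 47.0 | 3 44.0 | 6 None | 9 7.0 | 12 7.0 | 15 6.0 | 18 8.0 | 21 7.0 | 24 6.0 | 27 7.0 | 30 7.0 | 33 6.0 | 36 7.0 | 39 7.0 | 42 7.0 | 45 7.0 | 48 40.0 | 51 46.0 | 54 45.0 | 57 None | 60 8.0 | 63 7.0 | 66 7.0 | 69 6.0 | 72 6.0 | 75 7.0 | 78 7.0 | 81 6.0 | 84 7.0 | 87 6.0 | 90 7.0 | 93 7.0 | 96 6.0 | 99 41.0 | 102 45.0 | 105 45.0 | 108 44.0 | 111 43.0 | 114 44.0 | 117 39.0 | 120 1.0 | 123 0.0 | 
x profile
-42 0.0 | -39 0.0 | -36 0.0 | -33 0.0 | -30 1.0 | -27 35.0 | -24 45.0 | -21 45.0 | -18 7.0 | -15 6.0 | -12 6.0 | -9 5.0 | -6 6.0 | -3 6.0 | 0 6.0 | 3 6.0 | 6 6.0 | 9 6.0 | 12 6.0 | 15 5.0 | 18 5.0 | 21 6.0 | 24 20.0 | 27 42.0 | 30 45.0 | 33 None | 36 1.0 | 39 0.0 | 42 0.0 |
```

View pics/rack.png

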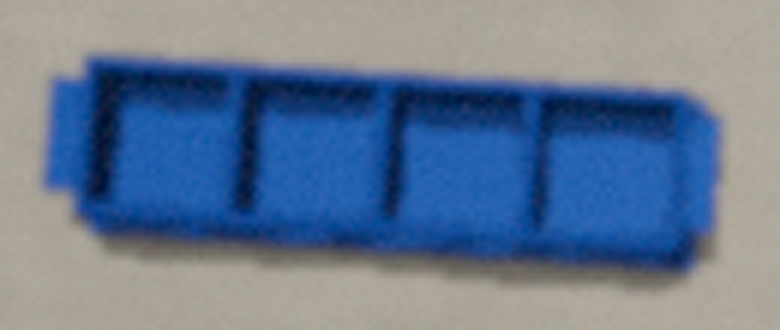

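```bash
python3 -m jog '[[[0,0,0,0,0,0.022,0.5],[0,0,0,0,0,0.022,0.5],[0,0,0,0,0,0.022,0.5],[0,0,0,0,0,0.022,0.5],[0,0,0,0,0,0.022,0.5],[0,0,0,0,0,0.022,0.5],[0,0,0,0,0,0.022,0.5],[0,0,0,0,0,0.022,0.5],[0,0,0,0,0,0.022,0.5],[0,0,0,0,0,0.004,0.5],[0,0,0,0,0,0,0.5]]]' 40
```

```text
t: 1.2
position: [0.155, 0.5015, 0.2391]
eef_rot: [0.706, 0.709, -0.0, 0.0]
ft_force: [0.3, -0.3, -0.2]
gripper_width: 0.0427
finger_force: 0.0
```

The rack crop shows four wells with end handles, and the dividers in depth sit at -51/0/51 mm. The rack centre is about (0.5675, 0.1518) with yaw -2.6°. Going for iodine.

```bash
python3 -m jog '[[[-0.088,0.167,0.05,0,0,0,0.5],[-0.088,0.167,0.05,0,0,0,0.5],[-0.088,0.167,0.05,0,0,0,0.5],[-0.088,0.167,0.05,0,0,0,0.5],[-0.088,0.167,0.05,0,0,0,0.5],[-0.088,0.167,0.05,0,0,0,0.5],[-0.088,0.167,0.05,0,0,0,0.5],[-0.088,0.167,0.05,0,0,0,0.5],[0,0,0,0,0,0,0.5],[0,0,0,0,0,0,0.5]]]' 40
python3 - <<'E'
from h import *
from cell import sense,eyes
s=sense();print(s['position'],s['eef_rot'],s['joint_positions'])
c=eyes.read_camera("wrist");pickle.dump((c,s),open("w1.pkl","wb"));print(np.round(c["hand_eye"],3).tolist())
cv2.imwrite("pics/w1.png",c["image"][:,:,::-1])
E
```

```text
t: 2.2
position: [0.4227, 0.3608, 0.1588]
eef_rot: [0.706, 0.708, -0.001, -0.0]
ft_force: [0.3, 0.2, 0.3]
gripper_width: 0.0429
finger_force: 0.0
[0.42265526 0.36075336 0.15881254] [ 7.06436429e-01  7.07776202e-01 -5.63247315e-04 -3.19188990e-04] [5.68409069e-01 4.73035040e-01 1.55467388e+00 4.22858770e-04
 1.11512165e+00 5.66328021e-01]
[[0.001, -0.965, -0.263, 0.067], [1.0, 0.0, 0.001, -0.0], [-0.001, -0.263, 0.965, -0.133], [0.0, 0.0, 0.0, 1.0]]
```

View pics/w1.png

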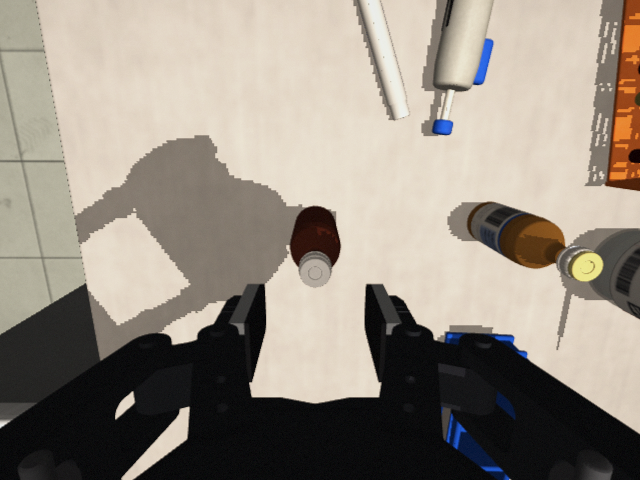

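The wrist view shows the white-capped brown bottle, cap at (315,272), centred between the fingers. Quick offset check using its depth.

```bash
cat >> h.py <<'E'
def wrist(c,s,u,v,z):
    from scipy.spatial.transform import Rotation as Ro
    T=np.eye(4);T[:3,:3]=Ro.from_quat(s['eef_rot']).as_matrix();T[:3,3]=s['position'];M=T@np.array(c["hand_eye"])
    d=M[:3,:3]@np.array([(u-c["cx"])/c["fx"],(v-c["cy"])/c["fy"],1.])
    return M[:3,3]+d*(z-M[2,3])/d[2]
E
python3 - <<'E'
from h import *
c,s=pickle.load(open("w1.pkl","rb"));print(wrist(c,s,315,272,.117),wrist(c,s,587,266,.117))
E
```

```text
[0.42246408 0.36276211 0.117     ] [0.56395571 0.36645976 0.117     ]
```

```bash
python3 -m jog '[[[0,0,0.1,0,0,0,0.5],[0,0,0.1,0,0,0,0.5],[0,0,0.1,0,0,0,0.5],[0,0,0.035,0,0,0,0.5],[0,0,0,0,0,0,0.5],[0,0,0,0,0,0,0],[0,0,0,0,0,0,0],[0,0,0,0,0,0,0],[0,0,0,0,0,0,0],[0,0,0,0,0,0,0]]]' 40
python3 -m jog '[[[0,0,-0.05,0,0,0,0],[0,0,-0.15,0,0,0,0],[0,0,-0.2,0,0,0,0],[-0.12,0.07,0,0,0,0,0],[-0.15,0.092,0,0,0,0,0],[-0.15,0.092,0,0,0,0,0],[-0.15,0.092,0,0,0,0,0],[-0.15,0.092,0,0,0,0,0],[-0.15,0.092,0,0,0,0,0],[-0.15,0.092,0,0,0,0,0],[-0.15,0.092,0,0,0,0,0],[0,0,0,0,0,0,0]]]' 40
```

```text
t: 3.25
position: [0.423, 0.3619, 0.0936]
eef_rot: [0.706, 0.708, 0.001, 0.0]
ft_force: [-1.3, 0.2, 6.7]
gripper_width: 0.0167
finger_force: 39.4
t: 4.45
position: [0.5678, 0.1237, 0.1727]
eef_rot: [0.708, 0.706, 0.0, 0.001]
ft_force: [-0.3, -0.0, -1.1]
gripper_width: 0.017
finger_force: 39.2
```

```bash
cat >> h.py <<'E'
def wcloud(c,s):
    from scipy.spatial.transform import Rotation as Ro
    v,u=np.mgrid[:480,:640];d=c["depth"]
    P=np.stack([(u-c["cx"])/c["fx"]*d,(v-c["cy"])/c["fy"]*d,d],-1)
    H=np.array(c["hand_eye"]);P=P@H[:3,:3].T+H[:3,3]
    return P@Ro.from_quat(s['eef_rot']).as_matrix().T+s['position']
E
python3 - <<'E'
from h import *
from cell import sense,eyes
s=sense();c=eyes.read_camera("wrist");cv2.imwrite("pics/w2.png",c["image"][:,:,::-1]);print(s['position'])
w=wcloud(c,s).reshape(-1,3);th=np.deg2rad(-2.6);d=w[:,:2]-np.array([.5675,.1518])
x=d[:,0]*np.cos(th)+d[:,1]*np.sin(th);y=-d[:,0]*np.sin(th)+d[:,1]*np.cos(th)
k=(abs(w[:,2]-.045)<.008)&(abs(x)<.05)&(y>-.13)&(y<.13)
print(k.sum())
hy=np.histogram(y[k&(abs(x)<.018)]*1000,np.arange(-120,121,3));print([(int(a),int(n)) for n,a in zip(*hy) if n])
hx=np.histogram(x[k]*1000,np.arange(-40,41,2));print([(int(a),int(n)) for n,a in zip(*hx) if n])
E
```

```text
[0.56778914 0.1236791  0.17272557]
6095
[(-3, 110), (0, 231), (3, 21), (48, 171), (51, 223), (99, 314), (102, 221), (105, 254), (108, 265), (111, 277), (114, 140)]
[(-30, 10), (-28, 526), (-26, 678), (-24, 601), (-22, 85), (-20, 109), (-18, 123), (-16, 123), (-14, 126), (-12, 120), (-10, 128), (-8, 124), (-6, 124), (-4, 124), (-2, 127), (0, 122), (2, 116), (4, 123), (6, 128), (8, 125), (10, 127), (12, 126), (14, 119), (16, 122), (18, 118), (20, 71), (22, 422), (24, 626), (26, 566), (28, 56)]
```

View pics/w2.png

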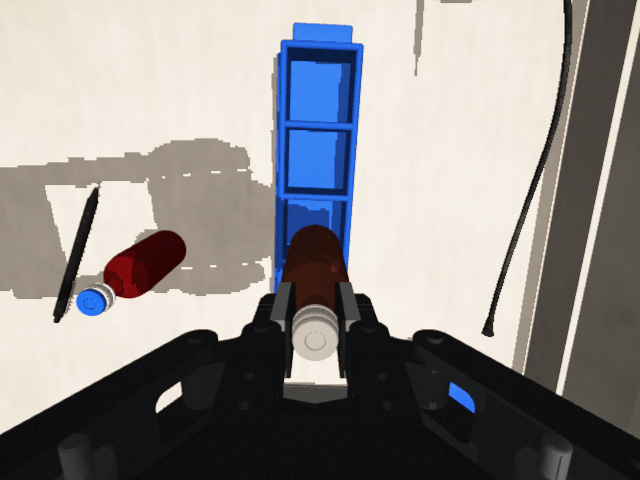

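The wrist view shows the held brown bottle over the second well. The dividers confirm the rack pose within 1 mm. Lowering.

```bash
python3 -m jog '[[[0.014,-0.009,0,0,0,0,0],[0,0,0.1,0,0,0,0],[0,0,0.1,0,0,0,0],[0,0,0.1,0,0,0,0],[0,0,0.06,0,0,0,0],[0,0,0,0,0,0,0],[0,0,0,0,0,0,0]]]' 40
```

```text
t: 5.2
position: [0.5638, 0.1311, 0.1007]
eef_rot: [0.706, 0.708, 0.0, 0.0]
ft_force: [0.4, -0.3, -0.6]
gripper_width: 0.0167
finger_force: 40.0
```

```bash
python3 -m jog '[[[-0.022,0.011,0.002,0,0,0,0],[0,0,0,0,0,0,0],[0,0,0,0,0,0,0],[0,0,0,0,0,0,0.5],[0,0,0,0,0,0,0.5],[0,0,0,0,0,0,0.5],[0,0,-0.1,0,0,0,0.5],[0,0,-0.15,0,0,0,0.5],[0,0,-0.1,0,0,0,0.5],[0,0,0,0,0,0,0.5]]]' 40
python3 -m jog '[[[-0.132,-0.082,0,0,0,0,0.5],[-0.132,-0.082,0,0,0,0,0.5],[-0.132,-0.082,0,0,0,0,0.5],[-0.132,-0.082,0,0,0,0,0.5],[-0.132,-0.082,0,0,0,0,0.5],[-0.132,-0.082,0,0,0,0,0.5],[-0.132,-0.082,0,0,0,0,0.5],[-0.132,-0.082,0,0,0,0,0.5],[0,0,0,0,0,0,0.5],[0,0,0,0,0,0,0.5],[0,0,0,0,0,0,0.5],[0,0,0,0,0,0,0.5]]]' 40
python3 - <<'E'
from h import *
from cell import sense,eyes
s=sense();c=eyes.read_camera("wrist");pickle.dump((c,s),open("w3.pkl","wb"));cv2.imwrite("pics/w3.png",c["image"][:,:,::-1]);print(s['position'])
w=wcloud(c,s).reshape(-1,3);k=w[(w[:,2]>.113)&(w[:,2]<.121)]
for g in((.434,-.085),(.566,.126),(.4357,.0997),(.4511,-.2553)):
    m=k[np.hypot(k[:,0]-g[0],k[:,1]-g[1])<.02]
    if len(m)>20: print(g,len(m),cv2.minEnclosingCircle((m[:,:2]*1000).astype(np.float32)))
E
```

```text
t: 6.2
position: [0.5678, 0.1262, 0.1731]
eef_rot: [0.706, 0.708, 0.002, 0.002]
ft_force: [-0.9, 0.5, -0.3]
gripper_width: 0.0428
finger_force: 0.0
t: 7.4
position: [0.4356, -0.0848, 0.1696]
eef_rot: [0.706, 0.708, 0.0, -0.0]
ft_force: [0.0, 1.0, 0.3]
gripper_width: 0.0427
finger_force: 0.0
[ 0.4356068  -0.08475528  0.16961848]
(0.434, -0.085) 667 ((433.89862060546875, -85.10525512695312), 8.498991966247559)
```

View pics/w3.png

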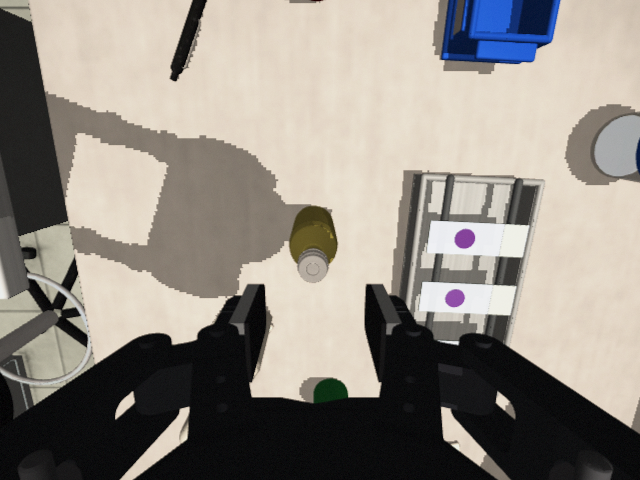

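Yellow bottle confirmed, white cap at (313,267). I'll grasp it and carry it high over the placed bottle.

```bash
python3 -m jog '[[[0,-0.007,0.096,0,0,0,0.5],[0,0,0.096,0,0,0,0.5],[0,0,0.096,0,0,0,0.5],[0,0,0.096,0,0,0,0.5],[0,0,0,0,0,0,0.5],[0,0,0,0,0,0,0],[0,0,0,0,0,0,0],[0,0,0,0,0,0,0],[0,0,0,0,0,0,0],[0,0,0,0,0,0,0]]]' 40
python3 -m jog '[[[0,0,-0.05,0,0,0,0],[0,0,-0.2,0,0,0,0],[0,0,-0.2,0,0,0,0],[0,0,-0.2,0,0,0,0],[0,0,-0.08,0,0,0,0],[0.146,0.075,0,0,0,0,0],[0.146,0.075,0,0,0,0,0],[0.146,0.075,0,0,0,0,0],[0.146,0.075,0,0,0,0,0],[0.146,0.075,0,0,0,0,0]]]' 40
python3 -m jog '[[[0.146,0.075,0,0,0,0,0],[0.146,0.075,0,0,0,0,0],[0.146,0.075,0,0,0,0,0],[0.146,0.075,0,0,0,0,0],[0,0,0,0,0,0,0],[0,0,0,0,0,0,0],[0,0,0,0,0,0,0]]]' 40
```

```text
t: 8.45
position: [0.4345, -0.0857, 0.0939]
eef_rot: [0.706, 0.708, 0.0, 0.001]
ft_force: [-0.1, 0.7, 6.5]
gripper_width: 0.0171
finger_force: 39.4
t: 9.45
position: [0.5088, 0.0619, 0.2397]
eef_rot: [0.707, 0.708, 0.0, 0.0]
ft_force: [0.5, -0.3, -0.4]
gripper_width: 0.0172
finger_force: 39.3
t: 10.15
position: [0.5679, 0.1768, 0.2392]
eef_rot: [0.707, 0.708, -0.0, -0.0]
ft_force: [0.1, -0.2, -0.3]
gripper_width: 0.0171
finger_force: 39.3
```

```bash
python3 -m jog '[[[0.003,0.003,0.2,0,0,0,0],[0,0,0.2,0,0,0,0],[0,0,0.15,0,0,0,0],[0,0,0.1,0,0,0,0],[0,0,0.045,0,0,0,0],[0,0,0,0,0,0,0],[0,0,0,0,0,0,0],[0,0,0,0,0,0,0.5],[0,0,0,0,0,0,0.5],[0,0,0,0,0,0,0.5],[0,0,0,0,0,0,0.5]]]' 40
python3 -m jog '[[[0,0,-0.1,0,0,0,0.5],[0,0,-0.15,0,0,0,0.5],[0,0,-0.1,0,0,0,0.5],[-0.076,-0.132,0,0,0,0,0.5],[-0.076,-0.132,0,0,0,0,0.5],[-0.076,-0.132,0,0,0,0,0.5],[-0.076,-0.132,0,0,0,0,0.5],[-0.076,-0.132,0,0,0,0,0.5],[0,0,0,0,0,0,0.5],[0,0,0,0,0,0,0.5],[0,0,0,0,0,0,0.5]]]' 40
python3 - <<'E'
from h import *
from cell import sense,eyes
s=sense();c=eyes.read_camera("wrist");pickle.dump((c,s),open("w4.pkl","wb"));print(s['position'])
w=wcloud(c,s).reshape(-1,3);k=w[(w[:,2]>.113)&(w[:,2]<.127)]
for g in((.5663,.1263),(.5685,.1775),(.4357,.0997)):
    m=k[np.hypot(k[:,0]-g[0],k[:,1]-g[1])<.02]
    if len(m)>20: print(g,len(m),cv2.minEnclosingCircle((m[:,:2]*1000).astype(np.float32)))
E
```

```text
t: 11.25
position: [0.5691, 0.1782, 0.1003]
eef_rot: [0.706, 0.708, 0.0, 0.0]
ft_force: [-0.3, -0.5, 0.8]
gripper_width: 0.0425
finger_force: 0.0
t: 12.35
position: [0.4383, 0.1022, 0.1704]
eef_rot: [0.706, 0.708, 0.001, 0.0]
ft_force: [0.4, 0.3, 0.5]
gripper_width: 0.0425
finger_force: 0.0
[0.4383107  0.10221901 0.17042581]
(0.5663, 0.1263) 1055 ((564.3639526367188, 125.68428039550781), 9.195923805236816)
(0.5685, 0.1775) 1306 ((568.00537109375, 178.0028076171875), 9.170226097106934)
(0.4357, 0.0997) 663 ((435.7267761230469, 101.31412506103516), 8.545042991638184)
```

```bash
python3 -m jog '[[[-0.005,-0.012,0.096,0,0,0,0.5],[0,0,0.096,0,0,0,0.5],[0,0,0.096,0,0,0,0.5],[0,0,0.096,0,0,0,0.5],[0,0,0,0,0,0,0.5],[0,0,0,0,0,0,0],[0,0,0,0,0,0,0],[0,0,0,0,0,0,0],[0,0,0,0,0,0,0],[0,0,0,0,0,0,0]]]' 40
python3 -m jog '[[[0,0,-0.05,0,0,0,0],[0,0,-0.2,0,0,0,0],[0,0,-0.2,0,0,0,0],[0,0,-0.2,0,0,0,0],[0,0,-0.08,0,0,0,0],[0.127,0.135,0,0,0,0,0],[0.127,0.135,0,0,0,0,0],[0.127,0.135,0,0,0,0,0],[0.127,0.135,0,0,0,0,0],[0.127,0.135,0,0,0,0,0],[0,0,0,0,0,0,0],[0,0,0,0,0,0,0]]]' 40
python3 -m jog '[[[0,0,0,0,0,0,0],[0,0,0,0,0,0,0]]]' 40
```

```text
t: 13.4
position: [0.4354, 0.101, 0.094]
eef_rot: [0.706, 0.708, 0.001, 0.001]
ft_force: [0.7, 0.3, 4.8]
gripper_width: 0.0168
finger_force: 39.3
t: 14.6
position: [0.5691, 0.2283, 0.2388]
eef_rot: [0.706, 0.708, -0.001, -0.0]
ft_force: [-0.7, -1.1, -0.6]
gripper_width: 0.0167
finger_force: 39.5
t: 14.8
position: [0.5689, 0.2274, 0.2399]
eef_rot: [0.707, 0.708, 0.0, 0.0]
ft_force: [-0.3, 0.2, -1.1]
gripper_width: 0.0163
finger_force: 39.5
```

```bash
python3 -m jog '[[[0.005,0.01,0.2,0,0,0,0],[0,0,0.2,0,0,0,0],[0,0,0.15,0,0,0,0],[0,0,0.1,0,0,0,0],[0,0,0.045,0,0,0,0],[0,0,0,0,0,0,0],[0,0,0,0,0,0,0],[0,0,0,0,0,0,0.5],[0,0,0,0,0,0,0.5],[0,0,0,0,0,0,0.5],[0,0,0,0,0,0,0.5]]]' 40
python3 -m jog '[[[0,0,-0.1,0,0,0,0.5],[0,0,-0.15,0,0,0,0.5],[0,0,-0.1,0,0,0,0.5],[-0.185,-0.046,0,0,0,0,0.5],[-0.185,-0.046,0,0,0,0,0.5],[-0.185,-0.046,0,0,0,0,0.5],[-0.185,-0.046,0,0,0,0,0.5],[-0.185,-0.046,0,0,0,0,0.5],[-0.185,-0.046,0,0,0,0,0.5],[-0.185,-0.046,0,0,0,0,0.5],[-0.185,-0.046,0,0,0,0,0.5],[-0.185,-0.046,0,0,0,0,0.5]]]' 40
python3 -m jog '[[[-0.185,-0.046,0,0,0,0,0.5],[-0.185,-0.046,0,0,0,0,0.5],[-0.185,-0.046,0,0,0,0,0.5],[-0.185,-0.046,0,0,0,0,0.5],[-0.185,-0.046,0,0,0,0,0.5],[-0.1,-0.025,0,0,0,0,0.5],[0,0,0,0,0,0,0.5],[0,0,0,0,0,0,0.5],[0,0,0,0,0,0,0.5]]]' 40
python3 - <<'E'
from h import *
from cell import sense,eyes
s=sense();c=eyes.read_camera("wrist");pickle.dump((c,s),open("w5.pkl","wb"));print(s['position']);cv2.imwrite("pics/w5.png",c["image"][:,:,::-1])
w=wcloud(c,s).reshape(-1,3);k=w[(w[:,2]>.113)&(w[:,2]<.127)]
for g in((.432,-.326),(.4511,-.2553)):
    m=k[np.hypot(k[:,0]-g[0],k[:,1]-g[1])<.02]
    if len(m)>20: print(g,len(m),cv2.minEnclosingCircle((m[:,:2]*1000).astype(np.float32)))
E
```

```text
t: 15.9
position: [0.5717, 0.2292, 0.1007]
eef_rot: [0.706, 0.708, 0.0, 0.0]
ft_force: [0.0, 0.6, -1.0]
gripper_width: 0.0429
finger_force: 0.0
t: 17.1
position: [0.4889, -0.1054, 0.1706]
eef_rot: [0.706, 0.708, 0.0, 0.0]
ft_force: [-0.1, 0.2, -0.1]
gripper_width: 0.0425
finger_force: 0.0
t: 18.0
position: [0.4389, -0.308, 0.1703]
eef_rot: [0.706, 0.708, 0.0, -0.0]
ft_force: [1.0, 0.3, 0.5]
gripper_width: 0.0425
finger_force: 0.0
[ 0.4388947  -0.3080336   0.17026009]
(0.432, -0.326) 630 ((432.0072021484375, -326.73162841796875), 8.66014289855957)
(0.4511, -0.2553) 804 ((450.8927307128906, -256.24261474609375), 8.397419929504395)
```

View pics/w5.png

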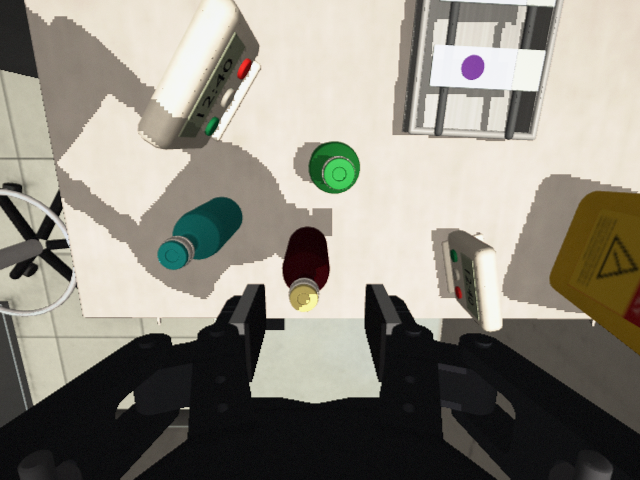

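The wrist view shows the near-black bottle, yellow cap at (304,295), separate from green (339,172) and turquoise. Grasp it and carry.

```bash
python3 -m jog '[[[-0.092,-0.033,0,0,0,0,0.5],[0,0,0.096,0,0,0,0.5],[0,0,0.096,0,0,0,0.5],[0,0,0.096,0,0,0,0.5],[0,0,0.096,0,0,0,0.5],[0,0,0,0,0,0,0.5],[0,0,0,0,0,0,0.5],[0,0,0,0,0,0,0],[0,0,0,0,0,0,0],[0,0,0,0,0,0,0],[0,0,0,0,0,0,0],[0,0,0,0,0,0,0]]]' 40
python3 -m jog '[[[0,0,-0.05,0,0,0,0],[0,0,-0.2,0,0,0,0],[0,0,-0.2,0,0,0,0],[0,0,-0.2,0,0,0,0],[0,0,-0.08,0,0,0,0],[0.167,0.055,0,0,0,0,0],[0.167,0.055,0,0,0,0,0],[0.167,0.055,0,0,0,0,0],[0.167,0.055,0,0,0,0,0],[0.167,0.055,0,0,0,0,0],[0.167,0.055,0,0,0,0,0],[0.167,0.055,0,0,0,0,0]]]' 40
python3 -m jog '[[[0.167,0.055,0,0,0,0,0],[0.167,0.055,0,0,0,0,0],[0.167,0.055,0,0,0,0,0],[0.167,0.055,0,0,0,0,0],[0.167,0.055,0,0,0,0,0],[0,0,0,0,0,0,0],[0,0,0,0,0,0,0],[0,0,0,0,0,0,0]]]' 40
python3 - <<'E'
from h import *
c,s=pickle.load(open("w5.pkl","rb"));w=wcloud(c,s).reshape(-1,3)
k=w[(np.hypot(w[:,0]-.567,w[:,1]+.345)<.05)&(w[:,2]<.08)];m=k[k[:,2]>.056]
print(m[:,2].max(),len(m),cv2.minAreaRect((m[:,:2]*1000).astype(np.float32)))
t=load("top");w=cloud(t).reshape(-1,3);k=w[(np.hypot(w[:,0]-.567,w[:,1]+.345)<.05)];m=k[(k[:,2]>.056)&(k[:,2]<.08)];print(cv2.minAreaRect((m[:,:2]*1000).astype(np.float32)))
E
```

```text
t: 19.25
position: [0.4327, -0.3279, 0.0947]
eef_rot: [0.706, 0.708, 0.0, 0.001]
ft_force: [0.6, 1.4, 6.7]
gripper_width: 0.0167
finger_force: 39.1
t: 20.45
position: [0.5088, -0.0922, 0.2401]
eef_rot: [0.707, 0.708, 0.0, 0.0]
ft_force: [0.6, -0.4, -1.7]
gripper_width: 0.0165
finger_force: 39.2
t: 21.25
position: [0.5631, 0.0727, 0.2397]
eef_rot: [0.707, 0.708, -0.0, 0.0]
ft_force: [-0.4, -0.0, -0.9]
gripper_width: 0.0168
finger_force: 39.2
0.06473574714796437 1912 ((566.1875, -345.17730712890625), (16.506900787353516, 67.185546875), 12.57194709777832)
((566.7743530273438, -345.00140380859375), (16.638242721557617, 65.63433837890625), 12.796892166137695)
```

```bash
python3 -m jog '[[[0.014,0.005,0.2,0,0,0,0],[0,0,0.2,0,0,0,0],[0,0,0.15,0,0,0,0],[0,0,0.1,0,0,0,0],[0,0,0.042,0,0,0,0],[0,0,0,0,0,0,0],[0,0,0,0,0,0,0],[0,0,0,0,0,0,0.5],[0,0,0,0,0,0,0.5],[0,0,0,0,0,0,0.5],[0,0,0,0,0,0,0.5]]]' 40
python3 -m jog '[[[0,0,-0.1,0,0,0,0.5],[0,0,-0.15,0,0,0,0.5],[0,0,-0.1,0,0,0,0.5],[-0.175,0,0,0,0,0,0.5],[-0.175,0,0,0,0,0,0.5],[-0.175,0,0,0,0,0,0.5],[-0.175,0,0,0,0,0,0.5],[-0.175,0,0,0,0,0,0.5],[-0.175,0,0,0,0,0,0.5],[-0.175,0,0,0,0,0,0.5],[-0.175,0,0,0,0,0,0.5],[-0.175,0,0,0,0,0,0.5]]]' 40
python3 -m jog '[[[-0.175,0,0,0,0,0,0.5],[-0.175,0,0,0,0,0,0.5],[-0.175,0,0,0,0,0,0.5],[0,0,0,0,0,-0.0176,0.5],[0,0,0,0,0,-0.0176,0.5],[0,0,0,0,0,0,0.5],[0,0,0,0,0,0,0.5],[0,0,0,0,0,0,0.5],[0,0,0,0,0,0,0.5]]]' 40
python3 - <<'E'
from h import *
from cell import sense
from scipy.spatial.transform import Rotation as Ro
s=sense();M=Ro.from_quat(s['eef_rot']).as_matrix();print(s['position'],s['joint_positions'].round(2));y=M[:,1]
print("yaw",np.degrees(np.arctan2(y[1],y[0])),"tool shift",M.T@(np.array([.5664,-.345,.052])-s['position'])/.2)
E
```

```text
t: 22.35
position: [0.5645, 0.0764, 0.1013]
eef_rot: [0.706, 0.708, 0.0, 0.0]
ft_force: [-0.0, 0.1, 0.4]
gripper_width: 0.043
finger_force: 0.0
t: 23.55
position: [0.5648, -0.24, 0.1711]
eef_rot: [0.706, 0.708, 0.0, 0.0]
ft_force: [0.5, 0.2, 0.1]
gripper_width: 0.0428
finger_force: 0.0
t: 24.45
position: [0.5653, -0.3434, 0.1712]
eef_rot: [0.624, 0.781, 0.0, 0.0]
ft_force: [-0.1, -0.4, -0.3]
gripper_width: 0.0427
finger_force: 0.0
[ 0.56528307 -0.34337269  0.17118953] [-0.66  0.65  1.21  0.    1.29 -0.88]
yaw 12.72892709475758 tool shift [-0.00913875  0.00357038  0.59594862]
```

```bash
python3 -m jog '[[[-0.009,0.004,0.15,0,0,0,0.5],[0,0,0.2,0,0,0,0.5],[0,0,0.15,0,0,0,0.5],[0,0,0.096,0,0,0,0.5],[0,0,0,0,0,0,0.5],[0,0,0,0,0,0,0.5],[0,0,0,0,0,0,0],[0,0,0,0,0,0,0],[0,0,0,0,0,0,0],[0,0,0,0,0,0,0],[0,0,0,0,0,0,0]]]' 30
python3 -m jog '[[[0,0,-0.05,0,0,0,0],[0,0,-0.15,0,0,0,0],[0,0,-0.15,0,0,0,0],[0,0,-0.05,0,0,0,0],[0,0,0,0,0,0.021,0],[0,0,0,0,0,0.021,0],[0,0,0,0,0,0,0],[0,0,0,0,0,0,0],[0,0,0,0,0,0,0]]]' 30
cat > step.py <<'E'
import sys
from h import *
from cell import sense
from scipy.spatial.transform import Rotation as Ro
s=sense();M=Ro.from_quat(s['eef_rot']).as_matrix();y=M[:,1];g=np.array([float(a) for a in sys.argv[1:4]])
print(s['position'],"yaw",np.degrees(np.arctan2(y[1],y[0])),"tool shift",M.T@(g-s['position'])/.2)
E
python3 step.py .6424 -.1426 .132
```

```text
t: 25.55
position: [0.5673, -0.3458, 0.0538]
eef_rot: [0.624, 0.781, 0.0, 0.002]
ft_force: [0.2, 0.9, 5.8]
gripper_width: 0.0151
finger_force: 33.3
t: 26.45
position: [0.5662, -0.3451, 0.1314]
eef_rot: [0.721, 0.693, -0.0, -0.0]
ft_force: [-0.7, 0.8, -0.7]
gripper_width: 0.0154
finger_force: 32.3
[ 0.56616358 -0.34512175  0.13143543] yaw -2.2016011258669748 tool shift [ 1.02650613  0.34199891 -0.00248107]
```

```bash
python3 -m jog '[[[0.17,0,0,0,0,0,0],[0.17,0,0,0,0,0,0],[0.17,0,0,0,0,0,0],[0.17,0,0,0,0,0,0],[0.17,0,0,0,0,0,0],[0.176,0.1,0,0,0,0,0],[0,0.14,0,0,0,0,0],[0,0.1,0,0,0,0,0],[0,0,0,0,0,0,0],[0,0,0,0,0,0,0],[0,0,0,0,0,0,0]]]' 30
python3 step.py .6424 -.1426 .055
python3 - <<'E'
from h import *
from cell import eyes,sense
s=sense();c=eyes.read_camera("side");cv2.imwrite("pics/s2.png",cv2.resize(c["image"][120:360,220:500],None,fx=2.5,fy=2.5)[:,:,::-1])
c=eyes.read_camera("wrist");w=wcloud(c,s).reshape(-1,3)
k=w[(w[:,2]>.025)&(w[:,2]<.045)&(w[:,0]>.49)&(w[:,0]<.62)&(w[:,1]<-.02)&(w[:,1]>-.26)]
print(len(k),k.min(0),k.max(0),cv2.minAreaRect((k[:,:2]*1000).astype(np.float32)))
E
```

```text
t: 27.55
position: [0.6417, -0.1431, 0.1316]
eef_rot: [0.721, 0.693, -0.0, -0.001]
ft_force: [0.2, -0.3, -0.8]
gripper_width: 0.015
finger_force: 32.4
[ 0.64173312 -0.14309013  0.13159412] yaw -2.3317270680902844 tool shift [0.00244477 0.00369776 0.38296728]
20926 [ 0.50746571 -0.22485798  0.0250047 ] [ 0.61022413 -0.03942282  0.03928916] ((558.7378540039062, -133.94744873046875), (186.15640258789062, 95.44329071044922), 87.43787384033203)
```

View pics/s2.png

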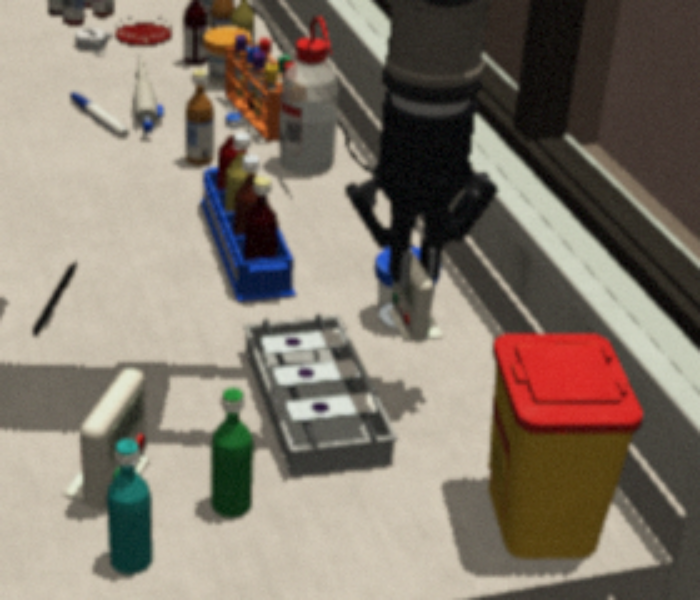

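The side view shows the timer held upright at (415,300), display toward the tray, and four bottles in the rack: dark, brown, yellow, red from the tray end. Lowering and releasing.

```bash
python3 -m jog '[[[0.002,0.003,0.15,0,0,0,0],[0,0,0.13,0,0,0,0],[0,0,0.07,0,0,0,0],[0,0,0.033,0,0,0,0],[0,0,0,0,0,0,0],[0,0,0,0,0,0,0],[0,0,0,0,0,0,0.35],[0,0,0,0,0,0,0.35],[0,0,0,0,0,0,0.35],[0,0,0,0,0,0,0.35]]]' 30
python3 -m jog '[[[0,0,-0.05,0,0,0,0.35],[0,0,-0.15,0,0,0,0.35],[0,0,-0.2,0,0,0,0.35],[0,0,-0.2,0,0,0,0.35],[0,-0.2,-0.1,0,0,0,0.35],[0,-0.2,0,0,0,0,0.35],[0,-0.2,0,0,0,0,0.35],[-0.1,-0.2,0,0,0,0,0.35],[-0.15,-0.2,0,0,0,0,0.35],[-0.15,-0.1,0,0,0,0,0.35],[0,0,0,0,0,0,0.35],[0,0,0,0,0,0,0.35]]]' 30
python3 -m jog '[[[-0.2,0,0,0,0,0,0.35],[-0.2,0,0,0,0,0,0.35],[-0.2,0,0,0,0,0,0.35],[0,0,0,0,0,0,0.35],[0,0,0,0,0,0,0.35],[0,0,0,0,0,0,0.35]]]' 30
python3 - <<'E'
from h import *
from cell import eyes
t=eyes.read_camera("top");s=eyes.read_camera("side");P=cloud(t).reshape(-1,3)
th=np.deg2rad(-2.6)
for n,l in(("viol",-.0765),("iod",-.0255),("dec",.0255),("red",.0765)):
    g=np.array([.567,.152])+l*np.array([-np.sin(th),np.cos(th)])
    m=P[(np.hypot(P[:,0]-g[0],P[:,1]-g[1])<.022)&(P[:,2]>.112)&(P[:,2]<.135)]
    cc,r=cv2.minEnclosingCircle((m[:,:2]*1000).astype(np.float32));print(n,len(m),m[:,2].max().round(3),np.array(cc)-g*1000,r)
m=P[(np.hypot(P[:,0]-.642,P[:,1]+.143)<.05)&(P[:,2]>.056)&(P[:,2]<.08)];print(m[:,2].max(),cv2.minAreaRect((m[:,:2]*1000).astype(np.float32)))
o=np.hstack([cv2.resize(t["image"][90:340,130:540],(400,244)),cv2.resize(s["image"][120:360,220:500],(400,343))[:244]])
cv2.imwrite("pics/fin.png",np.vstack([cv2.resize(t["image"][90:340,130:540],(700,427))])[:,:,::-1])
cv2.imwrite("pics/fins.png",cv2.resize(s["image"][120:360,220:500],None,fx=2.5,fy=2.5)[:,:,::-1])
E
```

```text
t: 28.65
position: [0.6434, -0.1426, 0.0556]
eef_rot: [0.721, 0.692, 0.0, 0.0]
ft_force: [-0.1, 0.2, 0.9]
gripper_width: 0.0299
finger_force: 0.0
t: 29.85
position: [0.4201, -0.2142, 0.1962]
eef_rot: [0.722, 0.692, 0.0, 0.001]
ft_force: [0.8, 0.1, -0.4]
gripper_width: 0.03
finger_force: 0.0
t: 30.45
position: [0.4158, -0.332, 0.1952]
eef_rot: [0.721, 0.693, 0.0, -0.0]
ft_force: [0.2, 0.1, 0.3]
gripper_width: 0.0299
finger_force: 0.0
viol 72 0.125 [0.05797611 0.10209576] 8.590531349182129
iod 71 0.125 [-1.18162271 -1.97376787] 8.670646667480469
dec 77 0.126 [ 0.55064126 -1.03193129] 8.728960037231445
red 77 0.125 [ 0.71204342 -1.08180157] 8.937325477600098
0.06745724963615504 ((643.7256469726562, -142.7776641845703), (16.665021896362305, 65.75995635986328), 0.4640995264053345)
```

View pics/fin.png

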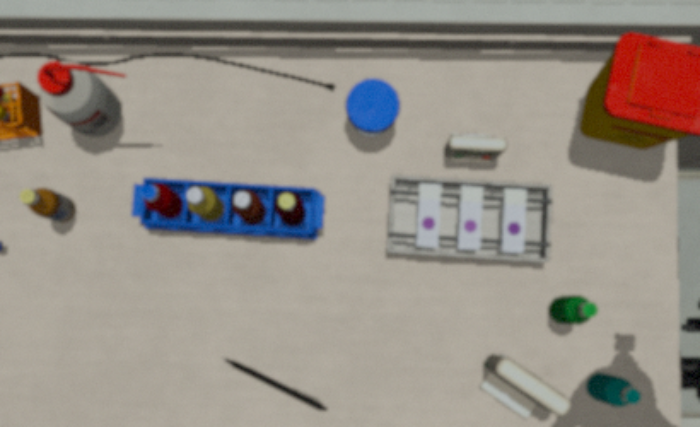

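View pics/fins.png

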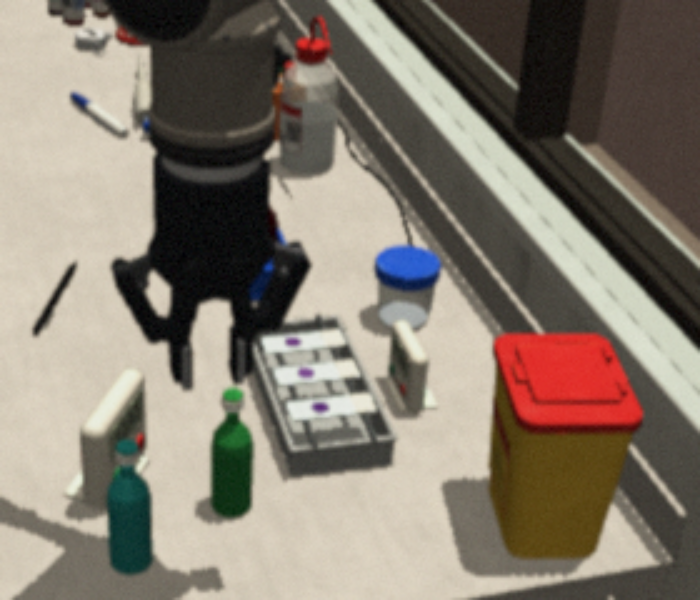

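The final views show the rack from the tray end (291,210) to the far end (160,200) as dark, brown, yellow, red, all within about 2 mm of the well centres. The timer (477,147) is upright, 91 mm behind the tray centre and facing it. The bystanders are in place and the gripper is clear.

```bash
python3 -c "
from cell import job
print(job.sign_off())"
```

```text
the job is handed in; nothing more can be done
None
```

I handed in the job at about 30 s of the 125 s limit: the four stain bottles stand in the rack in order, the timer stands upright behind the tray facing it, and the bystanders look unmoved in the final pictures; no verdict came back.

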